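Dip the brush and show it to the inspection camera

TASK

Take the round brush out of the tool rack, dip its bristles well down into the white pot (past half its depth, without pushing on the pot), and lift it out again. Then hold it up to the inspection camera: bristle end in the air at the camera's focus point, pointing straight at the lens, with the handle in line with the lens axis, and finish while holding it there still in the gripper. Touch nothing of the camera, and leave the other tools, the weight and the little bottle where they are.

Things in the scene. Friction and masses are not known exactly. Their poses are not given: they have to be found in the camera images.
- brush: Round brush, 50 g, hanging upright, bristles down, in one hole of the rack; the tool with the straight round handle. Origin on its axis at the underside of its collar (on the rack's plate), z up the handle. Collar 35 mm across, 0 to 10 mm; wooden handle 18 mm across, 10 to 85 mm (grip here); ferrule 20 mm across, 0 to -45 mm; stiff pale bristles -45 to -78 mm, tapering to 12 mm across.
- brush_tip (a point): The bristle end of the brush, on its axis, 78 mm below the brush's origin; axes as the brush's.
- rack: Wooden tool rack, fixed. Origin under its centre on the table, z up. Plate 60 (x) by 180 (y) mm, top at 100 mm, on end walls. Three 26 mm holes at y = -60, 0, +60 mm; in each a tool hangs by its collar, in any order, and pulls straight up. Tools reach 85 mm above and 78 mm below the plate's top, so the fingers best close along the rack's x (across the row).
- spatula: Bystander in the rack: flat wooden handle 8 x 30 mm, 70 mm above the plate, thin steel blade below. Origin at the underside of its collar, z up. Leave it.
- awl: Bystander in the rack: ball-shaped wooden handle 34 mm across, 55 mm above the plate, thin steel needle below. Origin at the underside of its collar, z up. Leave it.
- pot: White porcelain pot, open at the top, empty, loose, about 250 g, upright on the table. Origin at the centre of its underside, z up. Outer diameter 76 mm, 70 mm high, wall 4 mm, floor 6 mm thick.
- camera: Stand of the inspection camera, fixed on the table. Origin on the table on its axis of symmetry, z up; its front is -x. Black foot from x = -45 to 65 mm, 100 mm wide, 12 mm high; steel post 16 mm across at x = 45 mm, up to 177 mm.
- camera_head: White camera, a cylinder 44 mm across, 60 mm long, black ring 52 mm across round the lens, clamped at some height on the post. Origin at the centre of the lens glass; z is the lens axis, out of the lens: up and to the stand's front, 0.55 rad from vertical. Two steel prongs 6 mm across run parallel to it at y = +40 and -40 mm out to 93 mm; their ends flank the focus point.
- focus (a point): The camera's focus point: in the air on the lens axis, 90 mm out from the lens glass, midway between the prong ends, 165 to 215 mm above the table; axes as the camera head's. The brush held right has its bristle end here and its own z along this z (handle away from the lens).
- weight: Bystander: round polished steel weight with a knob, 54 mm across, 88 mm high, loose. Origin at the centre of its underside.
- vial: Bystander: small amber bottle with a white cap, 36 mm across, 85 mm high, loose. Origin at the centre of its underside.
Mind the look-alikes: they are no part of the job. There is more than one size of the rack; the job needs the smaller. What is shaped like the brush but blue is not meant.

How it is judged:
By the outcome, as a careful person would: the job done as asked, in the order asked, and still so for the second after the job is handed in, while the arm keeps its last pose, push and grip.
It also fails if it takes over 45 s, if anything falls off the work surface, if the arm or the gripper's body presses on something with over 40 N, if the wrist force passes 120 N, or if a joint passes its speed limit or range.

ROBOT

A 6-joint arm with a two-finger parallel gripper is mounted at the origin on the work surface. World frame = base frame: x ahead of the robot, y to its left, z up, the work surface at z = 0. Lengths are in m, angles in rad, forces in N, time in s.
With the tool pointing down it reaches from about 0.4 to 0.925 m from the base axis. Payload 12.5 kg.
Tool frame: the origin (TCP) lies where the fingers leave the gripper's body, on its centre line; the fingertips stand ahead of it and the grasp point (between the pads) lies 59 mm ahead of it (ctrl.finger_overhang is the z of the fingertips in the tool frame, in m); z points along the fingers, y is the line along which they close (so a half turn about z gives the same grasp; the last joint's range is limited). The gripper opens to 95 mm and grips with 3 to 60 N. Pads are 20 mm wide; open, the fingers measure 119 mm over their backs; the gripper's body (75 mm by 180 mm) begins 59 mm behind the grasp point.
Start: joints at [1.168, 0.491, 1.559, -0, 1.092, -0.106], TCP at [0.183, 0.598, 0.292] pointing down, gripper open.
Joint ranges: [-3.1, 3.1], [-0.84, 2.19], [0.05, 2.79], [-1.13, 4.28], [0.06, 2.93], [-2.69, 2.69]. Speed limits (rad/s): [2.22, 2.22, 2.79, 3.14, 3.14, 3.14].

INTERFACE

Orientations are given as a unit quaternion [w, x, y, z].
In Python, from plant import ctrl, cams gives the robot as it stands.
- The arm moves only by the tool carry_out, never from a script. Its argument "commands" is a list of rows, each a list of 6 numbers: the shift along the world's x, y, z in cm, then the turn, a rotation vector about the world's x, y, z in degrees. In form: [[x, y, z, wx, wy, wz], ...]. A call has 1 to 20 rows; each row shifts and turns the commanded pose from where the row before left it; what a row does not reach is not made up. A row lasts 1/12 s, in which the tool goes at most 41.7 mm and 7.16 degrees, less where a joint would pass 70% of its speed; a pose out of reach is approached as far as the arm can. A call is refused whole if a number of a shift passes 4.17 or a number of a turn 7.16, either way. A call with a gripper value outside its range is refused whole. "jaw" is the opening, from -1 (shut) to 1 (fully open), so that 0 is half open, set as the call begins (left out, the last holds). The fingers move at their own pace and stop on an object; "grip_force" is the grip in N (left out, the last holds). Time passes only in rows, so rows that do not move let the fingers close. It gives the time, the measured TCP pose, the force, the opening and the grip force at its end, in the units of the state.
- ctrl.get_obs(): the state, without advancing time (a new reading comes with each control period).
- cams.read_camera(name): name is "side" or "top" or "wrist"; returns a dict with "color" (420x560x3 uint8, red, green, blue), "K" (3x3 intrinsics, pixels), "R" (3x3) and "t" (3): a world point X has camera coordinates R X + t. Camera axes: x right, y down, z forward; pixel columns grow to the right and rows downward; lengths in m; the calibration is good to about 2 mm. A picture is of the moment at which its call begins. There is no depth.
- ctrl.hand_in(): hands the job in; it is judged then, once.
The state is a dict: "t": time; "joint_pos": joint angles; "qvel": joint speeds; "joint_torque": joint torques, N m; "eef_pos": TCP position; "tcp_rot": TCP orientation; "wrist_force": force on the tool from outside, world axes, zero at the start; "ft_torque": the same for the moment, N m; "finger_gap": finger opening in m; "finger_force": force on a finger pad.
Only numpy, scipy, OpenCV 4.12 (cv2) and the standard library are available. Lean on these libraries where they do the work, as an engineer would, in place of code of your own. Each camera call takes 0.05 s, during which the arm holds its last target. There are 200 camera calls.

## Working session

There is one attempt and no reset: what is moved stays moved. The work goes in short steps, Python scripts to look and compute and a tool call to move; the robot and the scene stay as the last step left them, time stands still between calls to the robot, and variables do not carry over. Pictures are saved under pics/ and viewed, at most 10 in all, crops included, and the job is handed in when it is done.

Besides the shell and the picture viewer there is one more tool, called as a command line: name --pt "numbers of a row" for each row, then --argument value for the rest. carry_out: Moves the arm, as the interface text tells. Its arguments: {"type":"object","properties":{"commands":{"type":"array","items":{"type":"array","items":{"type":"number"}}},"jaw":{"type":"number"},"grip_force":{"type":"number"}},"required":["commands"]}

```bash
mkdir -p pics
cat > h.py <<'E'
import numpy as np, cv2
from plant import ctrl, cams
def shot(n,f):
    d=cams.read_camera(n); cv2.imwrite(f'pics/{f}.png',d['color'][:,:,::-1]); np.savez(f'pics/{f}.npz',**d); return d
def load(f): return np.load(f'pics/{f}.npz')
def ray(d,u,v):
    r=d['R'].T@np.linalg.inv(d['K'])@np.array([u,v,1.]); return -d['R'].T@d['t'], r/np.linalg.norm(r)
def onz(d,u,v,z):
    c,r=ray(d,u,v); return c+r*(z-c[2])/r[2]
def proj(d,X):
    p=d['K']@(d['R']@np.asarray(X,float)+d['t']); return p[:2]/p[2]
def tri(l):
    A=np.zeros((3,3));b=np.zeros(3)
    for d,u,v in l:
        c,r=ray(d,u,v);P=np.eye(3)-np.outer(r,r);A+=P;b+=P@c
    return np.linalg.solve(A,b)
E
python3 - <<'E'
from h import *
a=shot('top','t1')['color'];b=shot('side','s1')['color']
for f in('t1','s1'):
    d=load(f);print(f,-d['R'].T@d['t'],d['R'].round(2).tolist())
print(ctrl.get_obs())
E
for i in t1 s1; do python3 -c "
import cv2;cv2.imwrite('pics/${i}b.png',cv2.resize(cv2.imread('pics/$i.png'),(800,600),interpolation=cv2.INTER_CUBIC))"; done
```

```text
t1 [0.47374016 0.01860115 1.18385347] [[0.01, -1.0, -0.01], [-1.0, -0.01, -0.05], [0.05, 0.01, -1.0]]
s1 [-0.20805016 -0.6755723   0.99087807] [[0.7, -0.71, 0.02], [-0.45, -0.47, -0.76], [0.55, 0.53, -0.65]]
{'t': 0.1, 'joint_pos': array([ 1.16841363e+00,  4.91464740e-01,  1.55938843e+00, -6.50643299e-06,
        1.09170549e+00, -1.05619056e-01]), 'qvel': array([ 1.66584504e-03, -1.23339648e-05, -2.43099303e-03, -7.35239181e-04,
       -3.02728544e-04, -9.76535590e-04]), 'joint_torque': array([ 2.97734521e-03, -6.13620400e+01, -2.58606899e+01,  6.93952362e-02,
        4.69934859e-02, -4.20922595e-05]), 'eef_pos': array([0.18270144, 0.597551  , 0.29174163]), 'tcp_rot': array([-1.18574653e-04,  1.47836426e-01,  9.89011708e-01, -4.68231099e-04]), 'wrist_force': array([ 0.74803163,  0.14960071, -0.29971653]), 'ft_torque': array([-0.00270752, -0.02436695, -0.02441125]), 'finger_force': 0.0, 'finger_gap': 0.09500135344355354}
```

View pics/t1b.png

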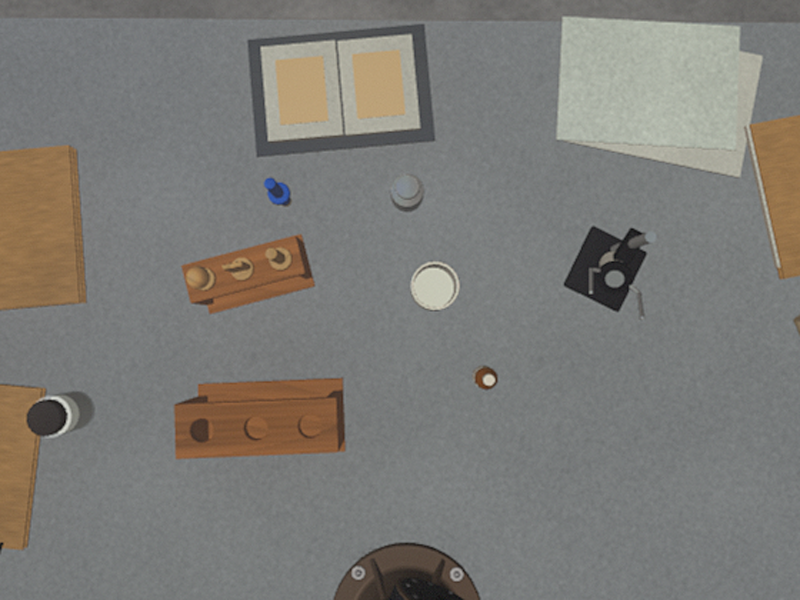

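View pics/s1b.png

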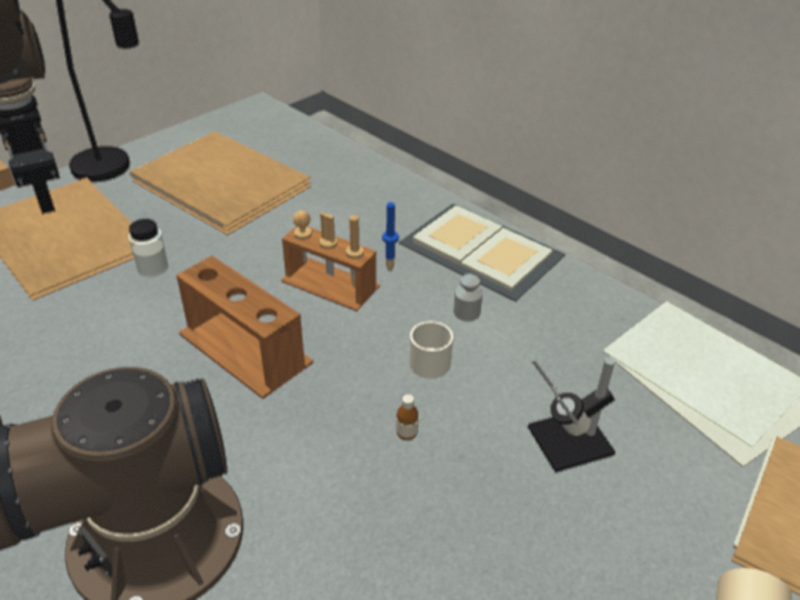

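The overview pictures (800x600) show three candidates. In the top view, the small rack holds the awl (199,277), the spatula (238,267) and a straight round pale handle (280,257), which fits the brush. The blue brush-like thing at (277,190) stands free and is a decoy. The big empty rack at (260,425) is a decoy too. The pot is at (435,286) and the camera stand at (605,268). One enlarged crop will confirm this.

Run:
```python
import cv2,numpy as np
def crop(f,x,y,w,h,W,H,k=5):
    im=cv2.resize(cv2.imread(f'pics/{f}.png')[y:y+h,x:x+w],(W,H),interpolation=cv2.INTER_CUBIC)
    for i in range(0,w,10): cv2.putText(im,str(x+i) if i%20==0 else '',(i*W//w,8),0,.3,(0,255,255));cv2.line(im,(i*W//w,10),(i*W//w,15),(0,255,255))
    for i in range(0,h,10): cv2.putText(im,str(y+i) if i%20==0 else '',(0,i*H//h+3),0,.3,(0,255,255))
    return im
A=crop('t1',120,155,100,75,400,300);B=crop('s1',185,135,100,75,400,300)
C=crop('t1',385,150,100,75,400,300);D=crop('s1',350,245,100,75,400,300)
cv2.imwrite('pics/c1.png',np.vstack([np.hstack([A,B]),np.hstack([C,D])]))
```

```text
(no output)
```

View pics/c1.png

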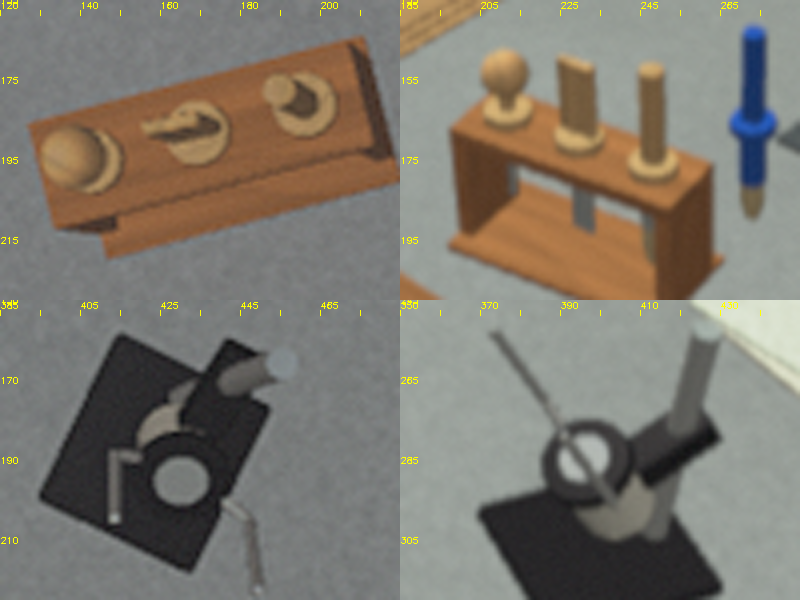

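The crop confirms it: the pale round-handled brush is in the rack's right-hand hole, with its collar at about (196,181) and handle top at (190,177) in top-view pixels. The blue one stands outside the rack. The camera prong tips in the top view are at about (413,205) and (449.5,222.5), with the lens at (430,195). Next I'll fit models.

```bash
cat > fit.py <<'E'
from h import *
from scipy.optimize import least_squares
t,s=load('t1'),load('s1')
px=lambda o,x,y:(o[0]+x/4-.375,o[1]+y/4-.375)
A,B,C,D=(120,155),(185,135),(385,150),(350,245)
# rack
hb=onz(t,*px(A,303,105),.110);top=onz(t,*px(A,279,88),.185)
print('brush collar',hb,'top',top,'tri top',tri([(t,*px(A,279,88)),(s,*px(B,252,68))]))
cs=[onz(t,*px(A,*q),.1) for q in((28,122),(360,38),(392,150),(55,230))]
print('rack ctr',np.mean(cs,0),'long dir',np.degrees(np.arctan2(*((cs[0]-cs[1])+(cs[3]-cs[2]))[1::-1])), np.linalg.norm(cs[0]-cs[1]))
sp=onz(t,*px(A,192,132),.110);aw=onz(t,*px(A,92,160),.110);print('spat',sp,'awl',aw)
# pot: rim ellipse centre in the top view
print('pot',onz(t,435*.7,286*.7,.07), 'weight',onz(t,407*.7,190*.7,.05),'vial',onz(t,486*.7,378*.7,.05))
# camera
def model(p):
    x,y,w,xl,zl=p;c,n=np.cos(w),np.sin(w)
    W=lambda a,b,z:np.array([x+c*a-n*b,y+n*a+c*b,z])
    S,Cc=np.sin(.55),np.cos(.55)
    P={'f%d'%i:W(*q,.012) for i,q in enumerate([(-.045,.05),(-.045,-.05),(.065,-.05),(.065,.05)])}
    P['lens']=W(xl,0,zl);P['pl']=W(xl-.093*S,.04,zl+.093*Cc);P['pr']=W(xl-.093*S,-.04,zl+.093*Cc)
    P['post']=W(.045,0,.177);P['foc']=W(xl-.09*S,0,zl+.09*Cc)
    P['axis']=np.array([-c*S,-n*S,Cc]);return P
obs=[(t,C,'f0',40,197),(t,C,'f1',190,272),(t,C,'f2',268,108),(t,C,'f3',120,35),(t,C,'lens',181,180),(t,C,'pl',113,219),(t,C,'pr',258,291),(t,C,'post',282,62),
 (s,D,'lens',185,160),(s,D,'post',308,30)]
def res(p,o=obs):
    P=model(p);return np.concatenate([proj(d,P[k])-px(c,a,b) for d,c,k,a,b in o])
f0=onz(t,*px(C,155,153),.012)
if __name__=='__main__':
    r=least_squares(res,[f0[0],f0[1],-.45,0,.1]);print(r.x,r.fun.reshape(-1,2).round(1).tolist())
    P=model(r.x)
    for k,v in P.items(): print(k,v.round(4),((proj(s,v)-np.array(D)+.375)*4).round() if k!='axis' else '')
E
python3 fit.py
```

```text
brush collar [0.57350125 0.19997383 0.11      ] top [0.5749576  0.19954563 0.185     ] tri top [0.57494848 0.20059404 0.18129395]
rack ctr [0.5575264 0.2526601 0.1      ] long dir 104.480844282432 0.1864536494548353
spat [0.55821802 0.25959799 0.11      ] awl [0.54246932 0.31324192 0.11      ]
pot [ 0.53677426 -0.03761518  0.07      ] weight [0.69116808 0.00750936 0.05      ] vial [ 0.39370847 -0.12020672  0.05      ]
[ 0.56309346 -0.31483574 -0.45123022 -0.01327941  0.08995786] [[-0.4, 0.5], [0.7, 0.9], [1.6, -0.1], [-0.0, -0.8], [-0.5, -0.1], [-0.0, 0.2], [-0.4, -0.1], [-0.2, 0.7], [0.4, -0.4], [0.1, -1.5]]
f0 [ 0.5444 -0.2502  0.012 ] [ 77. 199.]
f1 [ 0.5008 -0.3402  0.012 ] [158. 330.]
f2 [ 0.5998 -0.3882  0.012 ] [329. 279.]
f3 [ 0.6434 -0.2982  0.012 ] [241. 154.]
lens [ 0.5511 -0.309   0.09  ] [187. 158.]
pl [ 0.5248 -0.2519  0.1692] [94. 29.]
pr [ 0.49   -0.3238  0.1692] [165. 134.]
post [ 0.6036 -0.3345  0.177 ] [308.  24.]
foc [ 0.5088 -0.2885  0.1667] [131.  83.]
axis [-0.4704  0.2279  0.8525]
```

carry_out --pt "2.44 -2.49 0 0 0 -3.66" --pt "2.44 -2.49 0 0 0 -3.66" --pt "2.44 -2.49 0 0 0 -3.66" --pt "2.44 -2.49 0 0 0 -3.66" --pt "2.44 -2.49 0 0 0 -3.66" --pt "2.44 -2.49 0 0 0 -3.66" --pt "2.44 -2.49 0 0 0 -3.66" --pt "2.44 -2.49 0 0 0 -3.66" --pt "2.44 -2.49 0 0 0 -3.66" --pt "2.44 -2.49 0 0 0 -3.66" --pt "2.44 -2.49 0 0 0 -3.66" --pt "2.44 -2.49 0 0 0 -3.66" --pt "2.44 -2.49 0 0 0 -3.66" --pt "2.44 -2.49 0 0 0 -3.66" --pt "2.44 -2.49 0 0 0 -3.66" --pt "2.44 -2.49 0 0 0 -3.66" --pt "0 0 0 0 0 0" --pt "0 0 0 0 0 0" --jaw -0.1

```text
t: 1.6
eef_pos: [0.5739, 0.1979, 0.2916]
tcp_rot: [-0.0, 0.614, 0.79, -0.0]
wrist_force: [-0.6, -0.3, 0.2]
finger_gap: 0.0427
finger_force: 0.0
```

Run:
```python
from h import *
from scipy.spatial.transform import Rotation as Ro
d=shot('wrist','w1');o=ctrl.get_obs();w,x,y,z=o['tcp_rot'];R=Ro.from_quat([x,y,z,w]).as_matrix()
print(o['eef_pos'],R.round(3).tolist(),o['finger_gap'],ctrl.finger_overhang,o['joint_pos'])
for p in([.574,.2,.11],[.575,.2,.185]):print(proj(d,p))
im=cv2.resize(cv2.imread('pics/w1.png'),(800,600));cv2.imwrite('pics/w1b.png',im)
```

```text
[0.57313807 0.19886984 0.29171661] [[-0.249, 0.969, -0.001], [0.969, 0.249, -0.0], [0.0, -0.001, -1.0]] 0.04281557297667427 0.0776 [ 2.25098367e-01  4.65497205e-01  1.60592683e+00  1.58769359e-04
  1.07121727e+00 -2.62455479e-02]
[279.56421585 207.98734831]
[281.52186607 238.05387435]
```

View pics/w1b.png

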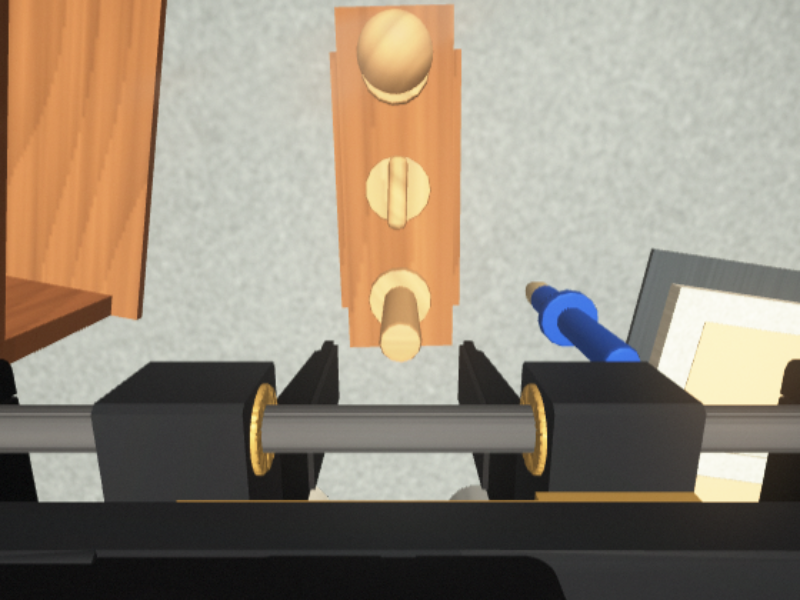

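The wrist view shows the brush handle centred between the fingers: top at (400,343), collar at (400,299). The row runs vertically in the picture, and the blue decoy is off to the right at (570,320).

Run:
```python
from h import *
d=load('w1');t=load('t1');s=load('s1')
print(onz(d,279.8,209.2,.11),onz(d,279.8,239.8,.185))
print('blue top',tri([(t,270*.7,184*.7),(s,390*.7,205*.7)]))
print('awl',onz(d,278,39,.12))
```

```text
[0.57442333 0.19909264 0.11      ] [0.57428961 0.19871224 0.185     ]
blue top [0.67705759 0.20817119 0.15613073]
awl [0.54319778 0.31644234 0.12      ]
```

carry_out --pt "0.1 0 -1.95 0 0 0" --pt "0 0 -1.95 0 0 0" --pt "0 0 -1.95 0 0 0" --pt "0 0 -1.95 0 0 0" --pt "0 0 0 0 0 0" --pt "0 0 0 0 0 0"

```text
t: 2.15
eef_pos: [0.5734, 0.2002, 0.214]
tcp_rot: [-0.001, 0.612, 0.791, -0.001]
wrist_force: [-0.0, 0.3, 0.3]
finger_gap: 0.0424
finger_force: 0.0
```

carry_out --pt "0 0 0 0 0 0" --pt "0 0 0 0 0 0" --pt "0 0 0 0 0 0" --pt "0 0 0 0 0 0" --pt "0 0 0 0 0 0" --pt "0 0 0 0 0 0" --pt "0 0 0 0 0 0" --pt "0 0 0 0 0 0" --jaw -1 --grip_force 25

```text
t: 2.82
eef_pos: [0.5743, 0.1993, 0.2149]
tcp_rot: [0.0, 0.613, 0.79, 0.0]
wrist_force: [-1.6, 1.1, 6.9]
finger_gap: 0.0176
finger_force: 25.0
```

carry_out --pt "0 0 1 0 0 0" --pt "0 0 2 0 0 0" --pt "0 0 2 0 0 0" --pt "0 0 2 0 0 0" --pt "0 0 2 0 0 0" --pt "0 0 2 0 0 0" --pt "0 0 1 0 0 0" --pt "-0.3 -2 0 0 0 0" --pt "-0.3 -2 0 0 0 0" --pt "-0.3 -2 0 0 0 0" --pt "-0.3 -2 0 0 0 0" --pt "-0.3 -2 0 0 0 0" --pt "-0.3 -2 0 0 0 0" --pt "-0.3 -2 0 0 0 0" --pt "-0.3 -2 0 0 0 0" --pt "-0.3 -2 0 0 0 0" --pt "0 0 0 0 0 0" --pt "0 0 0 0 0 0" --pt "0 0 0 0 0 0"

```text
t: 4.4
eef_pos: [0.5472, 0.0196, 0.3342]
tcp_rot: [-0.0, 0.613, 0.79, 0.0]
wrist_force: [-0.9, -0.5, -0.1]
finger_gap: 0.0174
finger_force: 25.0
```

Run:
```python
from h import *
t=shot('top','t2');s=shot('side','s2');w=shot('wrist','w2');o=ctrl.get_obs();print(o['eef_pos'],o['wrist_force'],o['finger_gap'])
k=lambda n,x,y,a,b:cv2.resize(cv2.imread(f'pics/{n}.png')[y:y+b,x:x+a],(400,300),interpolation=cv2.INTER_CUBIC)
tip=o['eef_pos']-[0,0,.059+.133];print(tip,proj(s,tip))
cv2.imwrite('pics/c2.png',np.vstack([np.hstack([k('t2',260,155,100,75),k('s2',235,140,140,105)]),np.hstack([k('s2',185,130,100,75),k('w2',0,0,560,420)])]))
```

```text
[0.54721259 0.02007321 0.33419433] [-0.55443232  0.63948213 -0.55640162] 0.017790273547066575
[0.54721259 0.02007321 0.14219433] [289.33298589 199.10154069]
```

View pics/c2.png

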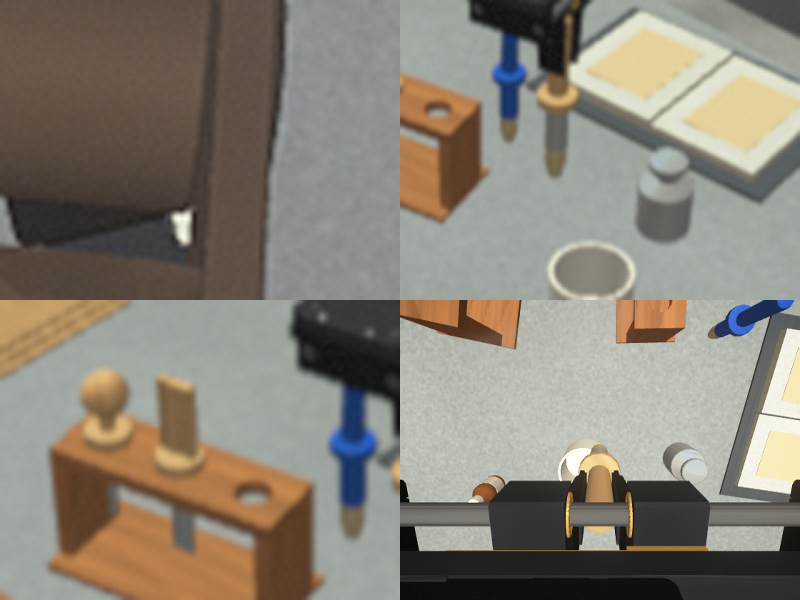

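The side crop shows the brush held upright, tip at about (289.6,202) in full-picture pixels, with the pot rim centre at (302,235). The awl and spatula are undisturbed. Next I'll check for slip and the pot position.

Run:
```python
from h import *
s=load('s2');w=load('w2');t=load('t1')
print('pot',onz(s,302.2,235.2,.07),tri([(s,302.2,235.2),(t,304.5,200.2)]))
o=np.array([.5472,.0200,.3342])
for g in(.05,.055,.06,.065):
    b=o-[0,0,.059+g];print(g,'collar topctr',proj(w,b+[0,0,.01]),'far edge',proj(w,b+[0.0,.0175,.01]),'side collar',proj(s,b+[0,0,.005]),'tip',proj(s,b-[0,0,.078]))
cv2.imwrite('pics/c3.png',np.hstack([cv2.resize(cv2.imread('pics/w2.png')[190:290,210:350],(560,400),interpolation=cv2.INTER_CUBIC),cv2.resize(cv2.imread('pics/s2.png')[150:210,274:304],(200,400),interpolation=cv2.INTER_CUBIC)]))
```

```text
pot [ 0.53300489 -0.04109466  0.07      ] [ 0.53698813 -0.03779858  0.06513282]
0.05 collar topctr [278.65674862 245.29366212] far edge [286.54376548 216.29302877] side collar [290.40906504 170.54570535] tip [289.40845401 197.55808506]
0.055 collar topctr [278.64956349 242.42084639] far edge [286.34725384 214.05775007] side collar [290.34640001 172.23740333] tip [289.35076064 199.11556857]
0.06 collar topctr [278.64270846 239.68001346] far edge [286.15994859 211.92719213] side collar [290.28405235 173.92053351] tip [289.29334768 200.66548223]
0.065 collar topctr [278.63616129 237.06227224] far edge [285.98121757 209.89416428] side collar [290.22201966 175.59516081] tip [289.23621309 202.20788109]
```

View pics/c3.png

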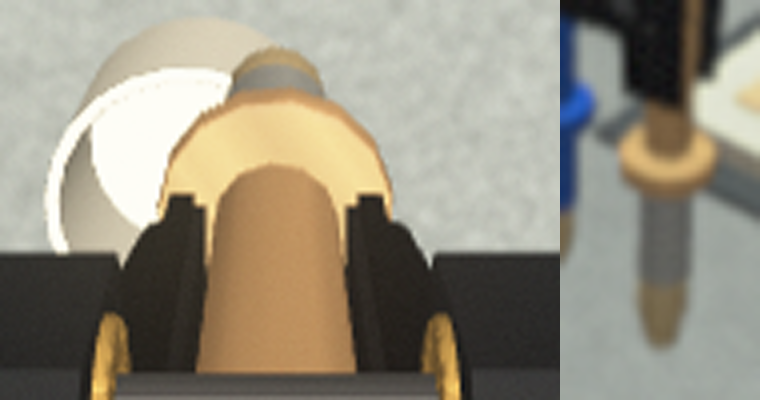

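Grip is as planned: the brush origin is about 55 mm below the grasp point, and the brush is upright. Now the dip.

carry_out --pt "-0.37 -1.97 0 0 0 0" --pt "-0.37 -1.97 0 0 0 0" --pt "-0.37 -1.97 0 0 0 0" --pt "0 0 0 0 0 0" --pt "0 0 0 0 0 0" --pt "0 0 -2 0 0 0" --pt "0 0 -2 0 0 0" --pt "0 0 -2 0 0 0" --pt "0 0 -2 0 0 0" --pt "0 0 -2 0 0 0" --pt "0 0 -1.2 0 0 0" --pt "0 0 -1 0 0 0" --pt "0 0 0 0 0 0" --pt "0 0 0 0 0 0" --pt "0 0 0 0 0 0" --pt "0 0 0 0 0 0"

```text
t: 5.88
eef_pos: [0.5364, -0.0397, 0.2131]
tcp_rot: [0.001, 0.613, 0.79, 0.0]
wrist_force: [0.1, 0.9, 0.2]
finger_gap: 0.0177
finger_force: 25.0
```

Run:
```python
from h import *
s=shot('side','s3');o=ctrl.get_obs();print(o['eef_pos'],o['wrist_force'])
cv2.imwrite('pics/c4.png',cv2.resize(cv2.imread('pics/s3.png')[180:285,245:385],(800,600),interpolation=cv2.INTER_CUBIC))
```

```text
[ 0.53633738 -0.0397369   0.21308914] [-0.31472951 -0.50211906 -0.34464197]
```

View pics/c4.png

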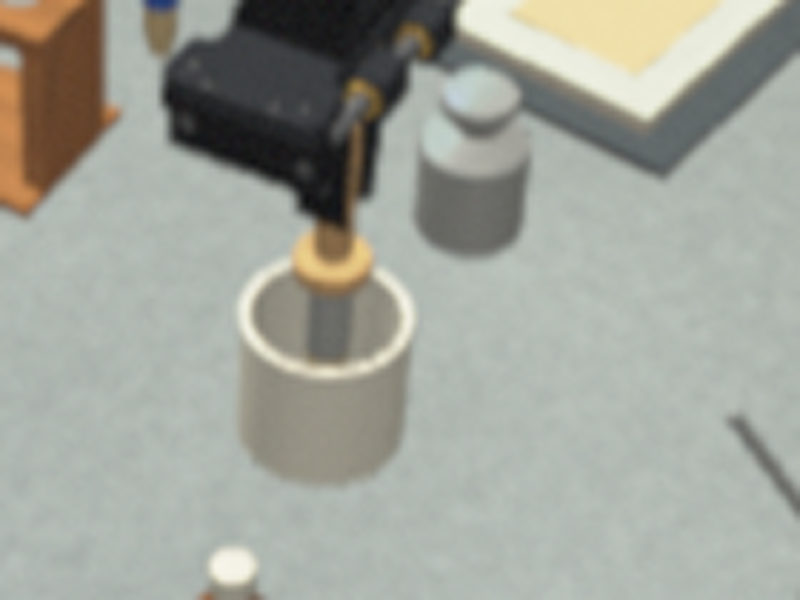

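The brush is centred in the pot (collar at (332,262), rim centre at (327,315) in the crop), with no contact force and the tip about 15 mm above the floor. Now lift, then tilt toward a point 5 cm out along the lens axis.

carry_out --pt "0 0 1 0 0 0" --pt "0 0 2.5 0 0 0" --pt "0 0 2.5 0 0 0" --pt "0 0 2.5 0 0 0" --pt "0 0 2.5 0 0 0" --pt "0 0 2.5 0 0 0" --pt "0 0 2.5 0 0 0" --pt "0 0 2 0 0 0" --pt "0 0 0 0 0 0" --pt "0 0 0 0 0 0" --pt "0 0 0 0 0 0"

```text
t: 6.85
eef_pos: [0.5356, -0.0398, 0.392]
tcp_rot: [-0.0, 0.613, 0.79, -0.0]
wrist_force: [-0.1, -0.2, -0.5]
finger_gap: 0.0177
finger_force: 25.0
```

carry_out --pt "-1.18 -1.61 -0.17 -1.145 -2.363 0" --pt "-1.18 -1.61 -0.17 -1.145 -2.363 0" --pt "-1.18 -1.61 -0.17 -1.145 -2.363 0" --pt "-1.18 -1.61 -0.17 -1.145 -2.363 0" --pt "-1.18 -1.61 -0.17 -1.145 -2.363 0" --pt "-1.18 -1.61 -0.17 -1.145 -2.363 0" --pt "-1.18 -1.61 -0.17 -1.145 -2.363 0" --pt "-1.18 -1.61 -0.17 -1.145 -2.363 0" --pt "-1.18 -1.61 -0.17 -1.145 -2.363 0" --pt "-1.18 -1.61 -0.17 -1.145 -2.363 0" --pt "-1.18 -1.61 -0.17 -1.145 -2.363 0" --pt "-1.18 -1.61 -0.17 -1.145 -2.363 0" --pt "0 0 0 0 0 0" --pt "0 0 0 0 0 0" --pt "0 0 0 0 0 0"

```text
t: 8.1
eef_pos: [0.3945, -0.2329, 0.3714]
tcp_rot: [0.265, 0.59, 0.761, 0.056]
wrist_force: [0.1, 0.3, -0.6]
finger_gap: 0.0176
finger_force: 25.0
```

Run:
```python
from h import *
from fit import model
from scipy.spatial.transform import Rotation as Ro
t=shot('top','t5');s=shot('side','s5');w=shot('wrist','w5');o=ctrl.get_obs();q=o['tcp_rot'];R=Ro.from_quat(q[[1,2,3,0]]).as_matrix()
print(o['eef_pos'],R.round(3).tolist(),o['joint_pos'],o['finger_gap'])
tip=o['eef_pos']+.192*R[:,2];print('tip',tip)
P=model([ 0.56309346,-0.31483574,-0.45123022,-0.01327941,0.08995786])
for n,d in(('t',t),('s',s),('w',w)):
    print(n,'tip',proj(d,tip).round(1),{k:proj(d,P[k]).round(1).tolist() for k in('pl','pr','lens','foc')})
k=lambda n,x,y,a,b:cv2.resize(cv2.imread(f'pics/{n}.png')[y:y+b,x:x+a],(400,300),interpolation=cv2.INTER_CUBIC)
cv2.imwrite('pics/c5.png',np.vstack([np.hstack([k('t5',385,150,100,75),k('s5',340,225,100,75)]),np.hstack([k('s5',280,165,200,150),k('w5',0,0,560,420)])]))
```

```text
brush collar [0.57350125 0.19997383 0.11      ] top [0.5749576  0.19954563 0.185     ] tri top [0.57494848 0.20059404 0.18129395]
rack ctr [0.5575264 0.2526601 0.1      ] long dir 104.480844282432 0.1864536494548353
spat [0.55821802 0.25959799 0.11      ] awl [0.54246932 0.31324192 0.11      ]
pot [ 0.53677426 -0.03761518  0.07      ] weight [0.69116808 0.00750936 0.05      ] vial [ 0.39370847 -0.12020672  0.05      ]
[ 0.39494181 -0.23248736  0.37175046] [[-0.165, 0.867, 0.47], [0.927, 0.299, -0.227], [-0.337, 0.398, -0.853]] [-0.74089257  0.03227562  2.07091884  0.30211879  0.52797472 -1.21595723] 0.017809849378671624
tip [ 0.4852205  -0.27606285  0.20799779]
t tip [430.8 224.2] {'pl': [412.9, 204.6], 'pr': [448.7, 222.3], 'lens': [429.4, 194.6], 'foc': [430.7, 212.8]}
s tip [373.3 254.1] {'pl': [373.1, 251.8], 'pr': [390.9, 278.2], 'lens': [396.3, 284.2], 'foc': [382.3, 265.3]}
w tip [279.2 207.6] {'pl': [307.4, 165.5], 'pr': [252.6, 228.9], 'lens': [279.2, 182.1], 'foc': [279.4, 197.3]}
```

View pics/c5.png

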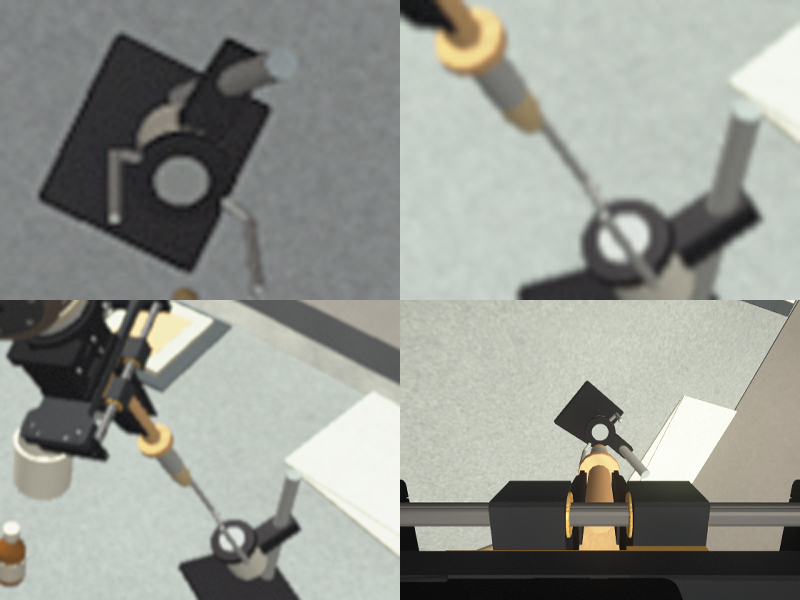

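The side crop shows the brush in line with the lens axis, with its tip at (372.6,257) about 5 cm short of the focus. The top view agrees with the prediction (tip edge at about (431,222)). Advance to the focus and compare the tip with the prong ends directly.

carry_out --pt "0.59 -0.31 -1.03 0 0 0" --pt "0.59 -0.31 -1.03 0 0 0" --pt "0.59 -0.31 -1.03 0 0 0" --pt "0.59 -0.31 -1.04 0 0 0" --pt "0 0 0 0 0 0" --pt "0 0 0 0 0 0" --pt "0 0 0 0 0 0" --pt "0 0 0 0 0 0"

```text
t: 8.92
eef_pos: [0.4181, -0.2452, 0.3312]
tcp_rot: [0.266, 0.589, 0.761, 0.056]
wrist_force: [0.6, -0.5, -0.7]
finger_gap: 0.0177
finger_force: 25.0
```

```bash
python3 - <<'E' | tail -5
from h import *
from fit import model
from scipy.spatial.transform import Rotation as Ro
t=shot('top','t6');s=shot('side','s6');o=ctrl.get_obs();q=o['tcp_rot'];R=Ro.from_quat(q[[1,2,3,0]]).as_matrix()
tip=o['eef_pos']+.192*R[:,2];print('tip',tip,R[:,2],o['wrist_force'])
P=model([ 0.56309346,-0.31483574,-0.45123022,-0.01327941,0.08995786])
for n,d in(('t',t),('s',s)):
    print(n,'tip',proj(d,tip).round(1),'collar',proj(d,tip-.083*R[:,2]).round(1),{k:proj(d,P[k]).round(1).tolist() for k in('pl','pr','lens','foc')})
k=lambda n,x,y:cv2.resize(cv2.imread(f'pics/{n}.png')[y:y+75,x:x+50],(400,600),interpolation=cv2.INTER_CUBIC)
cv2.imwrite('pics/c6.png',np.hstack([k('t6',405,180),k('s6',360,225)]))
E
```

```text
spat [0.55821802 0.25959799 0.11      ] awl [0.54246932 0.31324192 0.11      ]
pot [ 0.53677426 -0.03761518  0.07      ] weight [0.69116808 0.00750936 0.05      ] vial [ 0.39370847 -0.12020672  0.05      ]
tip [ 0.50843447 -0.28910692  0.16759128] [ 0.47106357 -0.22835064 -0.85202999] [-0.36829949 -0.27162032 -0.68502088]
t tip [431.1 212.9] collar [432.5 232.5] {'pl': [412.9, 204.6], 'pr': [448.7, 222.3], 'lens': [429.4, 194.6], 'foc': [430.7, 212.8]}
s tip [382.5 265.3] collar [368.  245.9] {'pl': [373.1, 251.8], 'pr': [390.9, 278.2], 'lens': [396.3, 284.2], 'foc': [382.3, 265.3]}
```

View pics/c6.png

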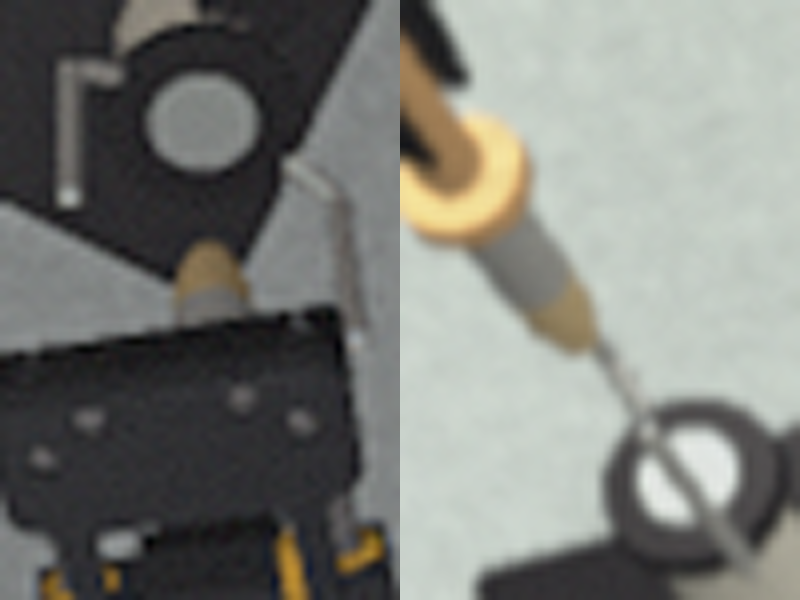

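The tip sits midway between the prong ends. In the top view, prong ends are at (413,204) and (449,222) and the tip is at about (431,212). In the side view, the tip looks about 1–2 mm too far along the axis. I'll back off slightly and settle.

carry_out --pt "-0.07 0.03 0.13 0 0 0" --pt "0 0 0 0 0 0" --pt "0 0 0 0 0 0" --pt "0 0 0 0 0 0" --pt "0 0 0 0 0 0" --pt "0 0 0 0 0 0" --pt "0 0 0 0 0 0" --pt "0 0 0 0 0 0" --pt "0 0 0 0 0 0" --pt "0 0 0 0 0 0"

```text
t: 9.85
eef_pos: [0.4174, -0.2451, 0.3318]
tcp_rot: [0.266, 0.59, 0.761, 0.056]
wrist_force: [-0.3, 0.1, -1.2]
finger_gap: 0.017
finger_force: 25.0
```

```bash
python3 -c "
from plant import ctrl
o=ctrl.get_obs();print(o['eef_pos'],abs(o['qvel']).max(),o['finger_gap']);print(ctrl.hand_in())"
```

```text
[ 0.41739003 -0.24510795  0.33184761] 0.001587414443340927 0.016967427105791556
the job is handed in; nothing more can be done
None
```

I took the brush from the small rack, dipped it to about 15 mm above the pot's floor and handed in at about 10 s with it held still, its tip within about 2 mm of the focus point by my measurements and in line with the lens axis. No verdict came back.

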